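Seat the proud tube and start the timer

TASK

One of the six capped tubes in the dry-block heater was not pushed home and stands higher than the rest: press it gently down with the fingertips until its cap sits on the block like the others. Then gently press the timer's start key, the rectangular one, down and let it spring back. Pick nothing up, keep off the other tubes and the round keys, and leave everything else on the bench where it is.

Things in the scene. Friction and masses are not known exactly. Their poses are not given: they have to be found in the camera images.
- heater: White dry-block heater, fixed, 180 mm (x) by 200 mm (y), housing 85 mm high. Origin: centre of the underside; z up, dark front panel faces -x. On it a dark metal block, 114 by 166 mm, centred at x = 25 mm, its flat top 100 mm above the bench. Six wells in the block, one tube in each, at x = 0 and 50 mm, y = -50, 0 and 50 mm.
- proud_tube: The tube standing 10 to 16 mm higher than the five others, in any well. White flat cap 24 mm across, 20 mm tall; origin on the axis at the cap's underside, z up. It slides vertically, stiffly (about 4.5 N moves it, it stays where left) and stops dead when the cap's underside meets the block top, z = 100 mm in the heater's frame. 6 to 12 N seats it; over 30 N is rough.
- tube_b: One of five properly seated tubes: its cap's underside rests on the block (origin there, 0.100 above the bench). Same size and looks as the proud tube (white cap 24 mm across, 20 mm tall). Leave alone.
- tube_c: One of five properly seated tubes: its cap's underside rests on the block (origin there, 0.100 above the bench). Same size and looks as the proud tube (white cap 24 mm across, 20 mm tall). Leave alone.
- tube_d: One of five properly seated tubes: its cap's underside rests on the block (origin there, 0.100 above the bench). Same size and looks as the proud tube (white cap 24 mm across, 20 mm tall). Leave alone.
- tube_e: One of five properly seated tubes: its cap's underside rests on the block (origin there, 0.100 above the bench). Same size and looks as the proud tube (white cap 24 mm across, 20 mm tall). Leave alone.
- tube_f: One of five properly seated tubes: its cap's underside rests on the block (origin there, 0.100 above the bench). Same size and looks as the proud tube (white cap 24 mm across, 20 mm tall). Leave alone.
- timer: Black bench timer, fixed, 110 mm (x) by 170 mm (y), 30 mm thick. Origin: centre of the underside; z up. Blank greenish display on the far (+x) half of the top; three grey keys in a row along y on the near half, 25 mm before the middle (x = -25 mm), 52 mm apart (y = -52, 0, 52 mm).
- start_key: The timer's only rectangular key, 18 mm (x) by 36 mm (y), in any of the three places. Origin at its centre, level with the timer's top (30 mm above the bench) when released; its flat top is 8 mm above the origin. It goes 5 mm straight down against a spring (moves at about 2 N, fully down at about 5 N, counts as pressed from 3 mm) and springs back when let go.
- round_key_b: Round key of the timer, 22 mm across, its top as high as the start key's (8 mm above the origin). Sprung in the same way. Leave alone.
- round_key_c: Round key of the timer, 22 mm across, its top as high as the start key's (8 mm above the origin). Sprung in the same way. Leave alone.
- vial: Small brown vial, 22 mm across, 36 mm tall, standing loose on the front ledge of the heater (ledge 85 mm above the bench). Origin under its foot. Leave alone.
- spare_cap: Spare white cap, 24 mm across, 20 mm tall, loose on the front ledge of the heater. Origin under its foot. Leave alone.
- dishes: Two stacked round dishes, 91 mm across, 32 mm tall together, one body, on the bench on the robot's right. Origin under the foot. Leave alone.
- marker: Marker pen, 120 mm long (x), 14 mm thick, lying on the bench between heater and timer. Origin on its underside, 2.5 mm from the middle. Leave alone.
- tip_box: Green box with clear top, 122 by 87 mm, 75 mm tall, far part of the bench. Origin under its centre. Leave alone.
- tube_rack: Green rack of small white-capped tubes, 90 by 200 mm, 69 mm tall, far part of the bench. Origin under its centre. Leave alone.
- reagent: Brown bottle, 60 mm across, 130 mm tall, on the robot's left. Origin under its foot. Leave alone.
Not all that is in view belongs to the job. Of the things shaped like the timer, the black one is meant.

How it is judged:
On the way, in this order (a step that is already met when the one before it is completed fails the run):
1. The proud tube is pressed home (cap within 2.5 mm of the block) (z of proud_tube in the frame of heater below 0.1025 m), for 0.2 s.
2. The rectangular start key is pressed at least 3 mm down (z of start_key in the frame of timer below 0.027 m), for 0.05 s.
At the end, for the whole second after the job is handed in: The proud tube's cap sits on the block within 2.5 mm, the start key has sprung back to within 1 mm, the five other tubes and the round keys are within 2 mm and the bystanders within 10 mm of where they began, at rest (z of proud_tube in the frame of heater between 0.098 and 0.1025 m and z of start_key in the frame of timer above 0.029 m and distance of each of tube_b, tube_c, tube_d, tube_e, tube_f, round_key_b, round_key_c from where it was at the start of the episode below 0.002 m and distance of each of vial, spare_cap, dishes, marker, tip_box, tube_rack, reagent from where it was at the start of the episode below 0.01 m and linear speed of each of vial, spare_cap, dishes, marker below 0.01 m/s); the robot touches nothing.
It fails at once if The proud tube is pulled up (more than 4 mm above its highest start) instead of being pushed down (z of proud_tube in the frame of heater above 0.12 m).
It fails at once if The start key is pressed before the tube is seated (z of start_key in the frame of timer below 0.027 m and z of proud_tube in the frame of heater above 0.1025 m).
It fails at once if The proud tube or the start key is pressed roughly, with more than 30 N (contact force between anything else and proud_tube above 30 N or contact force between anything else and start_key above 30 N).
It fails at once if One of the five seated tubes or a round key is touched (more than 1.5 N), or moved by more than 2 mm (contact force between any of the arm, the fingers and tube_b above 1.5 N or distance of any of tube_b, tube_c, tube_d, tube_e, tube_f, round_key_b, round_key_c from where it was at the start of the episode above 0.002 m or contact force between any of the arm, the fingers and tube_c above 1.5 N or contact force between any of the arm, the fingers and tube_d above 1.5 N or contact force between any of the arm, the fingers and tube_e above 1.5 N or contact force between any of the arm, the fingers and tube_f above 1.5 N or contact force between any of the arm, the fingers and round_key_b above 1.5 N or contact force between any of the arm, the fingers and round_key_c above 1.5 N).
It fails at once if A bystander (vial, spare cap, dishes, marker, tip box, tube rack, bottle) is moved by more than 10 mm (distance of any of vial, spare_cap, dishes, marker, tip_box, tube_rack, reagent from where it was at the start of the episode above 0.01 m).
It also fails if it takes over 45 s, if anything falls off the work surface, if the arm or the gripper's body presses on something with over 40 N, if the wrist force passes 120 N, or if a joint passes its speed limit or range.

ROBOT

A 6-joint arm with a two-finger parallel gripper is mounted at the origin on the work surface. World frame = base frame: x ahead of the robot, y to its left, z up, the work surface at z = 0. Lengths are in m, angles in rad, forces in N, time in s.
With the tool pointing down it reaches from about 0.4 to 0.925 m from the base axis. Payload 3.4 kg.
Tool frame: the origin (TCP) lies at the very end of the fingers, on their centre line; the grasp point (between the pads) lies 19 mm behind it; z points along the fingers, y is the line along which they close (so a half turn about z gives the same grasp; the last joint's range is limited). The gripper opens to 85 mm and grips with 20 to 120 N. Pads are 22 mm wide; open, the fingers measure 114 mm over their backs; the gripper's body (76 mm by 85 mm) begins 54 mm behind the grasp point. The pads swing forward as they close: fully open they stand 13 mm farther back than shut.
Start: joints at [-1.405, 0.307, 1.506, -0, 1.328, -0.073], TCP at [0.136, -0.559, 0.231] pointing down, gripper open.
Joint ranges: [-3.12, 3.12], [-1.05, 2.28], [0.14, 2.33], [-1.42, 4.57], [0.1, 2.73], [-2.68, 2.68]. Speed limits (rad/s): [2.57, 2.57, 3.14, 3.14, 3.14, 3.14].

INTERFACE

Orientations are given as a unit quaternion [w, x, y, z].
In Python, from bench import arm gives the robot as it stands.
- The arm moves only by the tool carry_out, never from a script. Its argument "motion" is a list of rows, each an object with "dp": the shift along the tool's x, y, z in m, a list of three; "turn": the turn, a rotation vector about the tool's x, y, z in rad, a list of three; "jaw": the gripper command: -1 is shut, 1 is fully open, values between are in proportion. A call has 1 to 10 rows; each row is the pose to reach, as a shift and turn from the pose commanded when the call began, along the tool's axes at that moment; what a row does not reach only later rows make up. A row lasts 1/8 s, in which the tool goes at most 62.5 mm and 10.7 degrees, less where a joint would pass 70% of its speed; a pose out of reach is approached as far as the arm can. A call with a gripper value outside its range is refused whole. The fingers move at their own pace and stop on an object; "force" is the grip in N (left out, the last holds). Time passes only in rows, so rows that repeat a pose let the fingers close. It gives the time, the measured TCP pose, the force, the opening and the grip force at its end, in the units of the state.
- arm.state(): the state, without advancing time (a new reading comes with each control period).
- arm.get_image(name): name is "scene" or "top" or "wrist"; returns a dict with "img" (480x640x3 uint8, red, green, blue), "z_map" (480x640 float32, m along the optical axis (not along the pixel's ray), 0 where there is no reading), "K" (3x3 intrinsics, pixels), "R" (3x3) and "t" (3): a world point X has camera coordinates R X + t. Camera axes: x right, y down, z forward; pixel columns grow to the right and rows downward; lengths in m; the calibration is good to about 2 mm. A picture is of the moment at which its call begins.
- arm.close_job(): hands the job in; it is judged then, once.
The state is a dict: "clock": time; "q": joint angles; "dq": joint speeds; "effort": joint torques, N m; "tcp_pos": TCP position; "ee_rot": TCP orientation; "contact_force": force on the tool from outside, world axes, zero at the start; "ft_torque": the same for the moment, N m; "grip_width": opening from 0.0 (shut) to 1.0 (fully open); "finger_force": force on a finger pad.
Only numpy, scipy, OpenCV 4.12 (cv2) and the standard library are available. Lean on these libraries where they do the work, as an engineer would, in place of code of your own. Each camera call takes 0.05 s, during which the arm holds its last target. There are 200 camera calls.

## Working session

There is one attempt and no reset: what is moved stays moved. The work goes in short steps, Python scripts to look and compute and a tool call to move; the robot and the scene stay as the last step left them, time stands still between calls to the robot, and variables do not carry over. Pictures are saved under pics/ and viewed, at most 10 in all, crops included, and the job is handed in when it is done.

Besides the shell and the picture viewer there is one more tool, called after "Request:" as name([rows], argument=value, ...), one row to a line, values as JSON. carry_out: Moves the arm, as the interface text tells. Its arguments: {"type":"object","properties":{"motion":{"type":"array","items":{"type":"object","properties":{"dp":{"type":"array","items":{"type":"number"}},"turn":{"type":"array","items":{"type":"number"}},"jaw":{"type":"number"}}}},"force":{"type":"number"}},"required":["motion"]}

```bash
mkdir -p pics; cat > h.py <<'E'
import numpy as np,cv2
from bench import arm
def cloud(d):
    z=d["z_map"];K=np.array(d["K"]);v,u=np.mgrid[:480,:640]
    c=np.stack([(u-K[0,2])/K[0,0]*z,(v-K[1,2])/K[1,1]*z,z],-1)
    return (c-np.array(d["t"]))@np.array(d["R"])
def save(d,n): cv2.imwrite(n,d["img"][:,:,::-1])
E
python3 - <<'E'
from h import *
for n in ("top","scene"):
    d=arm.get_image(n);save(d,f"pics/{n}0.png");np.savez(f"{n}0.npz",**d)
    print(n,(-np.array(d["R"]).T@d["t"]).round(3))
s=arm.state();print(s)
E
```

```text
top [ 2.800e-01 -1.000e-03  1.061e+00]
scene [1.334 0.131 1.02 ]
{'clock': 0.1, 'q': array([-1.40550926e+00,  3.07469383e-01,  1.50752603e+00,  1.41681869e-05,
        1.32840211e+00, -7.34946293e-02]), 'dq': array([ 0.00137172, -0.00177461, -0.00340214,  0.00118614, -0.00211223,
        0.00149519]), 'effort': array([-3.88467754e-06, -4.58528030e+01, -2.52607816e+01, -1.66925670e-04,
        5.58912026e-03,  6.13981719e-07]), 'tcp_pos': array([ 0.13588068, -0.55807823,  0.23049596]), 'ee_rot': array([-9.01797411e-04,  9.92881173e-01,  1.19105671e-01, -3.45354694e-05]), 'contact_force': array([ 0.87719369, -0.40540249,  0.28167352]), 'ft_torque': array([ 0.01723206,  0.00457294, -0.01453002]), 'finger_force': 0.0, 'grip_width': 0.9988074892750378}
```

View pics/top0.png

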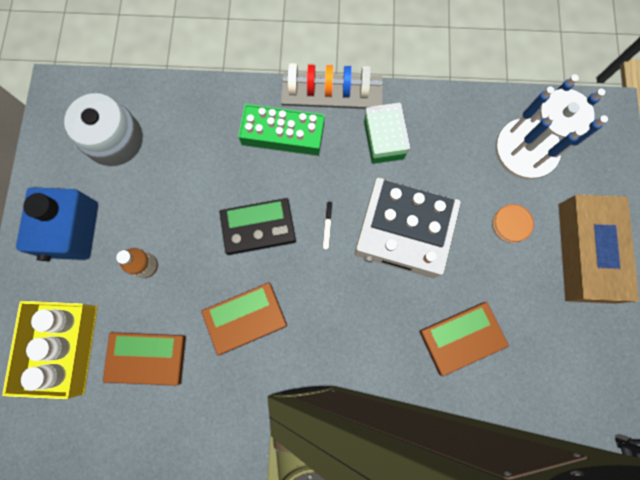

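View pics/scene0.png

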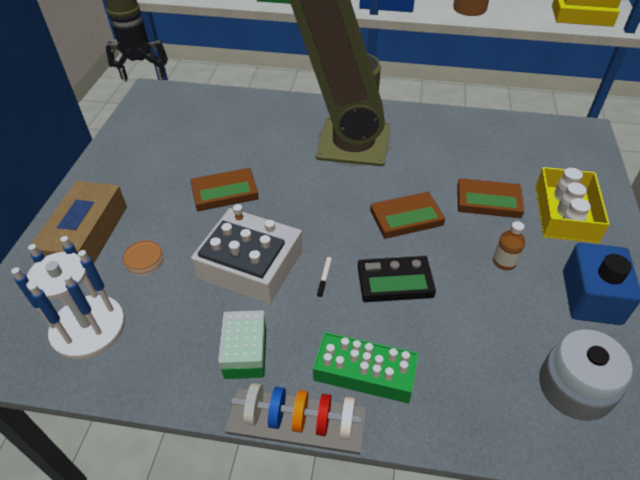

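The top view shows the black timer at (257,226) with its rectangular key at (280,230), and the heater at (410,225) with six white caps at (390–445, 190–228). In the scene view the caps are at (213–270, 232–257).

```bash
cat > m.py <<'E'
from h import *
def caps(d,win):
    P=cloud(d);im=d["img"].astype(int)
    u0,u1,v0,v1=win
    m=(im.min(2)>150)&(P[...,2]>.110)&(P[...,2]<.150)
    m[:v0]=0;m[v1:]=0;m[:,:u0]=0;m[:,u1:]=0
    n,l,st,c=cv2.connectedComponentsWithStats(m.astype(np.uint8))
    for i in range(1,n):
        if st[i,4]<25: continue
        q=P[l==i]; zt=np.percentile(q[:,2],85); t=q[q[:,2]>zt-.004]
        print(c[i].round(0),st[i,4],"top z",zt.round(4),"xy",((t.max(0)+t.min(0))/2)[:2].round(4),"size",np.ptp(t,0)[:2].round(3))
if __name__=="__main__":
    for n,w in (("top",(350,470,170,280)),("scene",(185,310,195,290))):
        print(n);caps(dict(np.load(n+"0.npz")),w)
    d=dict(np.load("top0.npz"));P=cloud(d);im=d["img"].astype(int)
    s=np.ptp(im,2); 
    # block, keys
    m=((im.max(2)<75)&(abs(P[...,2]-.1)<.006)).astype(np.uint8);m[:,:350]=0;m[:,470:]=0
    q=P[m>0][:,:2].astype(np.float32);print("block",cv2.minAreaRect(q*1000))
    m=(abs(P[...,2]-.03)<.005)|(abs(P[...,2]-.038)<.005);m[:190]=0;m[265:]=0;m[:,:210]=0;m[:,305:]=0
    q=P[m][:,:2].astype(np.float32);print("timer",cv2.minAreaRect(q*1000))
    k=(m&(s<25)&(im.mean(2)>75)).astype(np.uint8)
    n,l,st,c=cv2.connectedComponentsWithStats(k)
    for i in range(1,n):
        if st[i,4]>20:
            q=P[l==i];print("key",c[i].round(0),st[i,4],np.median(q,0).round(4),cv2.minAreaRect(q[:,:2].astype(np.float32)*1000))
E
python3 m.py
```

```text
top
[396. 194.] 91 top z 0.1226 xy [ 0.5885 -0.1522] size [0.022 0.022]
[419. 198.] 95 top z 0.1325 xy [ 0.5757 -0.1999] size [0.021 0.024]
[440. 206.] 94 top z 0.1219 xy [ 0.5653 -0.248 ] size [0.021 0.024]
[390. 215.] 92 top z 0.1228 xy [ 0.5399 -0.1395] size [0.021 0.022]
[412. 221.] 92 top z 0.123 xy [ 0.5282 -0.1877] size [0.021 0.022]
[435. 227.] 99 top z 0.1226 xy [ 0.516  -0.2361] size [0.023 0.023]
[431. 256.] 83 top z 0.1239 xy [ 0.4505 -0.2278] size [0.019 0.02 ]
scene
[237. 207.] 50 top z 0.1234 xy [ 0.4539 -0.228 ] size [0.023 0.02 ]
[226. 226.] 59 top z 0.123 xy [ 0.5197 -0.2368] size [0.024 0.022]
[245. 232.] 62 top z 0.123 xy [ 0.533  -0.1883] size [0.025 0.02 ]
[265. 239.] 64 top z 0.1235 xy [ 0.5436 -0.1388] size [0.025 0.021]
[215. 241.] 63 top z 0.1227 xy [ 0.5668 -0.2482] size [0.02  0.021]
[234. 244.] 69 top z 0.1329 xy [ 0.5802 -0.1999] size [0.022 0.022]
[254. 254.] 67 top z 0.123 xy [ 0.5921 -0.1518] size [0.02  0.021]
block ((499.20037841796875, -178.09304809570312), (150.13087463378906, 2.46395206451416), 75.75393676757812)
timer ((524.4756469726562, 163.6264190673828), (111.08599853515625, 170.05487060546875), 13.276144027709961)
key [280. 230.] 161 [0.5136 0.1086 0.0379] ((514.6984252929688, 109.1796646118164), (23.86198616027832, 41.44342803955078), 11.820683479309082)
key [258. 234.] 93 [0.5012 0.1586 0.0377] ((502.6699523925781, 159.402099609375), (26.013883590698242, 24.13477325439453), 56.24766159057617)
key [236. 238.] 90 [0.4897 0.2098 0.038 ] ((490.2662048339844, 210.5535125732422), (25.42797088623047, 24.495952606201172), 71.68453979492188)
```

Proud tube: far row, middle, at (0.578, -0.200), about 10 mm higher than the rest. The grid spacing, block height and key sizes fit. Start key: (0.514, 0.109). I'll move above the tube with the fingers shut.

Request:
carry_out([
  {"dp":[0.05,-0.024,0.0],"jaw":-1},
  {"dp":[0.11,-0.052,0.0],"jaw":-1},
  {"dp":[0.165,-0.078,0.0],"jaw":-1},
  {"dp":[0.22,-0.104,0.0],"jaw":-1},
  {"dp":[0.275,-0.131,0.0],"jaw":-1},
  {"dp":[0.33,-0.157,0.0],"jaw":-1},
  {"dp":[0.385,-0.183,0.01],"jaw":-1},
  {"dp":[0.44,-0.209,0.02],"jaw":-1},
  {"dp":[0.49,-0.233,0.03],"jaw":-1},
  {"dp":[0.514,-0.244,0.04],"jaw":-1},
], force=40)

```text
$.motion[0]: bad value
```

```bash
cat > look.py <<'E'
import sys
from h import *
d=arm.get_image("wrist");save(d,f"pics/{sys.argv[1]}.png");np.savez(sys.argv[1]+".npz",**d)
s=arm.state();print({k:np.round(s[k],4) for k in("clock","q","tcp_pos","ee_rot","contact_force","grip_width")})
E
python3 look.py w1
```

```text
{'clock': np.float64(0.15), 'q': array([-1.4055,  0.3074,  1.5074,  0.    ,  1.3284, -0.0735]), 'tcp_pos': array([ 0.1359, -0.5582,  0.2306]), 'ee_rot': array([-8.000e-04,  9.929e-01,  1.191e-01, -0.000e+00]), 'contact_force': array([-0.1468,  0.0142,  0.0114]), 'grip_width': np.float64(1.0042)}
```

View pics/w1.png

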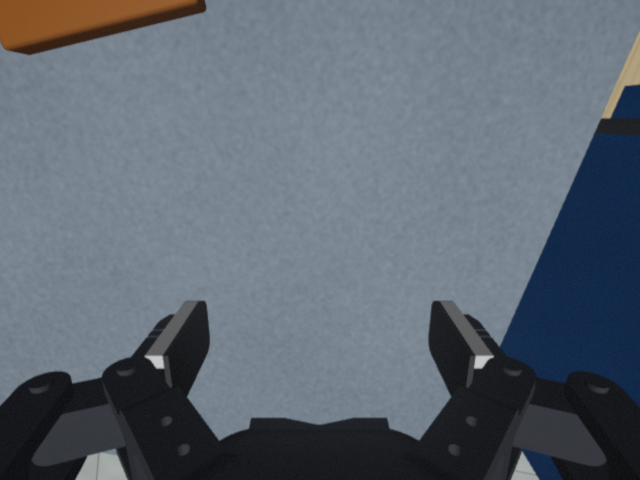

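The call was refused: every row needs its "turn". The wrist view shows only bare bench, the open fingers at (180,330) and (460,330), and a brown box corner at the top left.

Request:
carry_out([
  {"dp":[0.05,-0.024,0.0],"turn":[0,0,0],"jaw":-1},
  {"dp":[0.11,-0.052,0.0],"turn":[0,0,0],"jaw":-1},
  {"dp":[0.165,-0.078,0.0],"turn":[0,0,0],"jaw":-1},
  {"dp":[0.22,-0.104,0.0],"turn":[0,0,0],"jaw":-1},
  {"dp":[0.275,-0.131,0.0],"turn":[0,0,0],"jaw":-1},
  {"dp":[0.33,-0.157,0.0],"turn":[0,0,0],"jaw":-1},
  {"dp":[0.385,-0.183,0.01],"turn":[0,0,0],"jaw":-1},
  {"dp":[0.44,-0.209,0.02],"turn":[0,0,0],"jaw":-1},
  {"dp":[0.49,-0.233,0.03],"turn":[0,0,0],"jaw":-1},
  {"dp":[0.514,-0.244,0.04],"turn":[0,0,0],"jaw":-1},
], force=40)

```text
clock: 1.4
tcp_pos: [0.5798, -0.1976, 0.1905]
ee_rot: [-0.0, 0.993, 0.121, 0.0]
contact_force: [-0.2, -0.1, -0.0]
grip_width: -0.003
finger_force: 0.0
```

```bash
python3 look.py w2
```

```text
{'clock': np.float64(1.45), 'q': array([-0.3958,  0.3927,  1.4831,  0.003 ,  1.2666,  0.9321]), 'tcp_pos': array([ 0.5811, -0.1959,  0.189 ]), 'ee_rot': array([-1.400e-03,  9.927e-01,  1.207e-01,  3.000e-04]), 'contact_force': array([ 2.2011,  1.8246, -0.0354]), 'grip_width': np.float64(-0.0018)}
```

View pics/w2.png

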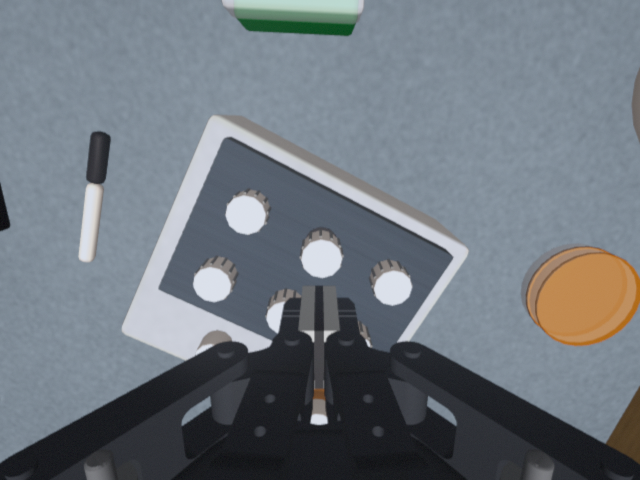

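The view shows the fingers shut with tips at (319,300), and the proud cap at (322,257) just ahead of them. I'll measure once the arm has settled.

Request:
carry_out([
  {"dp":[0,0,0],"turn":[0,0,0],"jaw":-1},
  {"dp":[0,0,0],"turn":[0,0,0],"jaw":-1},
])

```text
clock: 1.7
tcp_pos: [0.5769, -0.2007, 0.1914]
ee_rot: [0.0, 0.993, 0.119, -0.0]
contact_force: [0.7, -0.1, 0.3]
grip_width: -0.002
finger_force: 0.0
```

```bash
python3 look.py w3; python3 -c "
from m import *
caps(dict(np.load('w3.npz')),(190,420,170,310))"
```

```text
{'clock': np.float64(1.75), 'q': array([-4.0400e-01,  3.8710e-01,  1.4853e+00, -4.0000e-04,  1.2692e+00,
        9.2930e-01]), 'tcp_pos': array([ 0.5769, -0.2009,  0.1916]), 'ee_rot': array([ 2.000e-04,  9.930e-01,  1.185e-01, -1.000e-04]), 'contact_force': array([-0.6726, -0.0079, -0.1154]), 'grip_width': np.float64(0.0014)}
[241. 208.] 1223 top z 0.121 xy [ 0.5888 -0.1513] size [0.023 0.023]
[317. 251.] 1202 top z 0.1315 xy [ 0.5766 -0.1998] size [0.023 0.023]
[208. 278.] 1020 top z 0.121 xy [ 0.5403 -0.1394] size [0.024 0.023]
[389. 281.] 1006 top z 0.121 xy [ 0.5648 -0.2482] size [0.023 0.023]
[275. 303.] 255 top z 0.121 xy [ 0.534  -0.1831] size [0.012 0.014]
```

The tool is right over the proud cap: (0.577,-0.201) against (0.577,-0.200), with the cap top at 0.1315. Going down.

Request:
carry_out([
  {"dp":[0,0,0.015],"turn":[0,0,0],"jaw":-1},
  {"dp":[0,0,0.03],"turn":[0,0,0],"jaw":-1},
  {"dp":[0,0,0.042],"turn":[0,0,0],"jaw":-1},
  {"dp":[0,0,0.05],"turn":[0,0,0],"jaw":-1},
  {"dp":[0,0,0.054],"turn":[0,0,0],"jaw":-1},
  {"dp":[0,0,0.056],"turn":[0,0,0],"jaw":-1},
  {"dp":[0,0,0.058],"turn":[0,0,0],"jaw":-1},
  {"dp":[0,0,0.06],"turn":[0,0,0],"jaw":-1},
  {"dp":[0,0,0.062],"turn":[0,0,0],"jaw":-1},
  {"dp":[0,0,0.064],"turn":[0,0,0],"jaw":-1},
])

```text
clock: 3.0
tcp_pos: [0.5779, -0.2001, 0.128]
ee_rot: [0.0, 0.993, 0.119, 0.0]
contact_force: [-1.6, 0.2, 4.3]
grip_width: -0.002
finger_force: 2.3
```

Request:
carry_out([
  {"dp":[0,0,0.001],"turn":[0,0,0],"jaw":-1},
  {"dp":[0,0,0.002],"turn":[0,0,0],"jaw":-1},
  {"dp":[0,0,0.003],"turn":[0,0,0],"jaw":-1},
  {"dp":[0,0,0.004],"turn":[0,0,0],"jaw":-1},
  {"dp":[0,0,0.005],"turn":[0,0,0],"jaw":-1},
  {"dp":[0,0,0.006],"turn":[0,0,0],"jaw":-1},
])

```text
clock: 3.75
tcp_pos: [0.5779, -0.2001, 0.1213]
ee_rot: [0.0, 0.993, 0.119, 0.0]
contact_force: [-0.2, 0.4, 4.3]
grip_width: -0.002
finger_force: 2.2
```

Request:
carry_out([
  {"dp":[0,0,0.0005],"turn":[0,0,0],"jaw":-1},
  {"dp":[0,0,0.001],"turn":[0,0,0],"jaw":-1},
  {"dp":[0,0,0.0015],"turn":[0,0,0],"jaw":-1},
])

```text
clock: 4.12
tcp_pos: [0.5779, -0.2001, 0.12]
ee_rot: [0.0, 0.993, 0.119, 0.0]
contact_force: [-0.3, 1.0, 7.8]
grip_width: 0.001
finger_force: 3.8
```

The force rose to 7.8 N at tip height 0.120, so the cap is seated. I'll hold briefly, lift, and check.

Request:
carry_out([
  {"dp":[0,0,0],"turn":[0,0,0],"jaw":-1},
  {"dp":[0,0,0],"turn":[0,0,0],"jaw":-1},
  {"dp":[0,0,-0.01],"turn":[0,0,0],"jaw":-1},
  {"dp":[0,0,-0.03],"turn":[0,0,0],"jaw":-1},
  {"dp":[0,0,-0.05],"turn":[0,0,0],"jaw":-1},
  {"dp":[0,0,-0.07],"turn":[0,0,0],"jaw":-1},
  {"dp":[0,0,-0.07],"turn":[0,0,0],"jaw":-1},
  {"dp":[0,0,-0.07],"turn":[0,0,0],"jaw":-1},
])

```text
clock: 5.12
tcp_pos: [0.577, -0.1998, 0.189]
ee_rot: [-0.0, 0.993, 0.119, -0.001]
contact_force: [0.1, -0.1, 0.6]
grip_width: -0.002
finger_force: 0.0
```

```bash
python3 look.py w4; python3 -c "
from m import *
caps(dict(np.load('w4.npz')),(190,420,170,310))
from scipy.spatial.transform import Rotation as R
s=arm.state();w,x,y,z=s['ee_rot'];r=R.from_quat([x,y,z,w])
print('to key',r.inv().apply(np.array([.5136,.1088,.06])-s['tcp_pos']).round(4))"
```

```text
{'clock': np.float64(5.175), 'q': array([-0.4025,  0.3901,  1.4885, -0.    ,  1.2653,  0.9296]), 'tcp_pos': array([ 0.5768, -0.1997,  0.1886]), 'ee_rot': array([-6.000e-04,  9.929e-01,  1.191e-01, -1.000e-03]), 'contact_force': array([-0.6454, -0.5369, -0.2111]), 'grip_width': np.float64(0.0034)}
[242. 209.] 1254 top z 0.1211 xy [ 0.589  -0.1512] size [0.023 0.023]
[319. 247.] 1132 top z 0.121 xy [ 0.5768 -0.1997] size [0.023 0.023]
[208. 280.] 1042 top z 0.121 xy [ 0.5403 -0.1393] size [0.023 0.023]
[391. 283.] 1028 top z 0.121 xy [ 0.5648 -0.2482] size [0.023 0.023]
[276. 304.] 189 top z 0.1209 xy [ 0.5349 -0.1823] size [0.011 0.012]
to key [ 0.0118 -0.3145  0.129 ]
```

All the cap tops are now level at 0.121. Next, over the start key.

Request:
carry_out([
  {"dp":[0.002,-0.045,0],"turn":[0,0,0],"jaw":-1},
  {"dp":[0.004,-0.1,0],"turn":[0,0,0],"jaw":-1},
  {"dp":[0.006,-0.155,0],"turn":[0,0,0],"jaw":-1},
  {"dp":[0.008,-0.21,0],"turn":[0,0,0],"jaw":-1},
  {"dp":[0.01,-0.26,0.01],"turn":[0,0,0],"jaw":-1},
  {"dp":[0.012,-0.3,0.03],"turn":[0,0,0],"jaw":-1},
  {"dp":[0.012,-0.3145,0.05],"turn":[0,0,0],"jaw":-1},
  {"dp":[0.012,-0.3145,0.07],"turn":[0,0,0],"jaw":-1},
  {"dp":[0.012,-0.3145,0.07],"turn":[0,0,0],"jaw":-1},
  {"dp":[0.012,-0.3145,0.07],"turn":[0,0,0],"jaw":-1},
])

```text
clock: 6.42
tcp_pos: [0.5151, 0.1082, 0.1198]
ee_rot: [0.0, 0.993, 0.119, -0.0]
contact_force: [0.5, 0.5, 0.0]
grip_width: -0.002
finger_force: 0.0
```

```bash
python3 look.py w5; python3 - <<'E'
from h import *
d=dict(np.load('w5.npz'));P=cloud(d);im=d["img"].astype(int)
k=((abs(P[...,2]-.0375)<.0035)&(np.ptp(im,2)<30)&(im.mean(2)>75)).astype(np.uint8)
n,l,st,c=cv2.connectedComponentsWithStats(k)
for i in range(1,n):
    if st[i,4]>150:
        q=P[l==i];print(c[i].round(),st[i],np.median(q,0).round(4),cv2.minAreaRect(q[:,:2].astype(np.float32)*1000))
E
```

```text
{'clock': np.float64(6.475), 'q': array([ 0.1266,  0.3525,  1.7572, -0.    ,  1.0312,  1.4591]), 'tcp_pos': array([0.5155, 0.1081, 0.1202]), 'ee_rot': array([0.000e+00, 9.929e-01, 1.189e-01, 3.000e-04]), 'contact_force': array([ 0.815 , -0.3991, -0.3672]), 'grip_width': np.float64(0.0021)}
[153. 243.] [135 226  36  34 924] [0.4891 0.2088 0.0383] ((488.45343017578125, 209.31483459472656), (20.994237899780273, 21.388879776000977), 28.25066375732422)
[235. 243.] [218 226  35  35 912] [0.5011 0.1587 0.0384] ((500.4039306640625, 158.8934326171875), (21.09467124938965, 21.25298309326172), 22.83359718322754)
[317. 243.] [ 289  229   58   29 1588] [0.5132 0.1088 0.0383] ((512.7069091796875, 108.56465148925781), (18.052396774291992, 36.150733947753906), 13.734173774719238)
[595. 306.] [ 550  246   90  121 1260] [ 0.5138 -0.081   0.0375] ((512.3262939453125, -80.90902709960938), (3.9138994216918945, 94.88882446289062), 76.66195678710938)
```

View pics/w5.png

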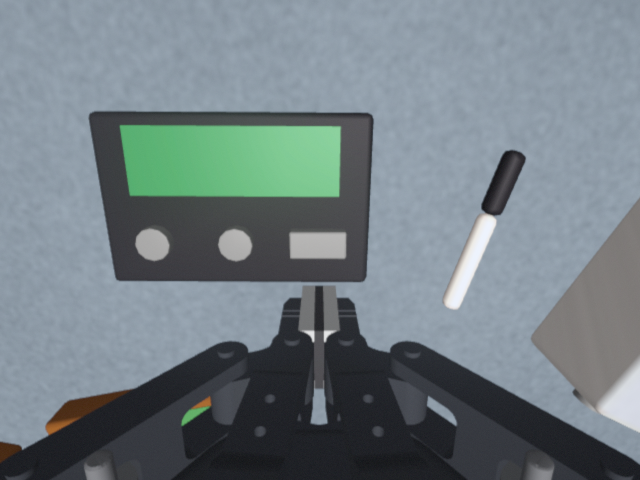

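The view shows the rectangular key at (317,243), in line with the shut fingers. It measures 18 x 36 mm at (0.513,0.109), top at 0.038, so the tool is about 2 mm too far ahead. I'll correct that and descend.

Request:
carry_out([
  {"dp":[-0.002,0,0.015],"turn":[0,0,0],"jaw":-1},
  {"dp":[-0.002,0,0.035],"turn":[0,0,0],"jaw":-1},
  {"dp":[-0.002,0,0.055],"turn":[0,0,0],"jaw":-1},
  {"dp":[-0.002,0,0.068],"turn":[0,0,0],"jaw":-1},
  {"dp":[-0.002,0,0.075],"turn":[0,0,0],"jaw":-1},
  {"dp":[-0.002,0,0.078],"turn":[0,0,0],"jaw":-1},
  {"dp":[-0.002,0,0.08],"turn":[0,0,0],"jaw":-1},
  {"dp":[-0.002,0,0.082],"turn":[0,0,0],"jaw":-1},
  {"dp":[-0.002,0,0.083],"turn":[0,0,0],"jaw":-1},
])

```text
clock: 7.6
tcp_pos: [0.5134, 0.108, 0.0372]
ee_rot: [-0.0, 0.993, 0.119, 0.0]
contact_force: [-0.6, 0.8, 2.5]
grip_width: -0.001
finger_force: 1.1
```

Request:
carry_out([
  {"dp":[0,0,0.001],"turn":[0,0,0],"jaw":-1},
  {"dp":[0,0,0.002],"turn":[0,0,0],"jaw":-1},
  {"dp":[0,0,0.003],"turn":[0,0,0],"jaw":-1},
  {"dp":[0,0,0.004],"turn":[0,0,0],"jaw":-1},
  {"dp":[0,0,0.004],"turn":[0,0,0],"jaw":-1},
])

```text
clock: 8.22
tcp_pos: [0.5135, 0.108, 0.0331]
ee_rot: [-0.0, 0.993, 0.119, 0.0]
contact_force: [0.1, -0.9, 4.7]
grip_width: -0.002
finger_force: 2.6
```

4.7 N and 4 to 5 mm of travel: the key is pressed. Lifting off.

Request:
carry_out([
  {"dp":[0,0,0.0005],"turn":[0,0,0],"jaw":-1},
  {"dp":[0,0,-0.005],"turn":[0,0,0],"jaw":-1},
  {"dp":[0,0,-0.02],"turn":[0,0,0],"jaw":-1},
  {"dp":[0,0,-0.05],"turn":[0,0,0],"jaw":-1},
  {"dp":[0,0,-0.085],"turn":[0,0,0],"jaw":-1},
  {"dp":[0,0,-0.12],"turn":[0,0,0],"jaw":-1},
  {"dp":[0,0,-0.12],"turn":[0,0,0],"jaw":-1},
  {"dp":[0,0,-0.12],"turn":[0,0,0],"jaw":-1},
])

```text
clock: 9.22
tcp_pos: [0.5122, 0.1078, 0.1526]
ee_rot: [0.0, 0.993, 0.119, -0.0]
contact_force: [0.2, 0.4, -0.1]
grip_width: 0.001
finger_force: 0.0
```

```bash
python3 look.py w6; python3 - <<'E'
from h import *
d=dict(np.load('w6.npz'));P=cloud(d);im=d["img"].astype(int)
k=((abs(P[...,2]-.036)<.006)&(np.ptp(im,2)<30)&(im.mean(2)>75)).astype(np.uint8)
n,l,st,c=cv2.connectedComponentsWithStats(k)
for i in range(1,n):
    if st[i,4]>150: print(c[i].round(),st[i,4],np.median(P[l==i],0).round(4))
from m import caps
d=arm.get_image("scene");caps(d,(185,310,195,290))
print(arm.close_job())
E
```

```text
{'clock': np.float64(9.275), 'q': array([0.1267, 0.3122, 1.723 , 0.    , 1.1086, 1.4587]), 'tcp_pos': array([0.5118, 0.1077, 0.152 ]), 'ee_rot': array([-0.    ,  0.9929,  0.1191, -0.0011]), 'contact_force': array([ 0.0004,  0.1452, -0.0885]), 'grip_width': np.float64(0.0023)}
[257. 116.] 431 [0.5749 0.1653 0.0307]
[326. 189.] 4486 [0.5312 0.1054 0.031 ]
[583. 257.] 2260 [ 0.5352 -0.0864  0.0359]
[172. 225.] 784 [0.4886 0.2091 0.0382]
[245. 225.] 786 [0.5008 0.1587 0.0383]
[237. 207.] 52 top z 0.1238 xy [ 0.4538 -0.2279] size [0.021 0.02 ]
[226. 226.] 62 top z 0.1228 xy [ 0.5194 -0.2366] size [0.027 0.02 ]
[245. 232.] 62 top z 0.1229 xy [ 0.5307 -0.1872] size [0.024 0.021]
[265. 239.] 65 top z 0.1228 xy [ 0.543  -0.1396] size [0.023 0.022]
[215. 241.] 65 top z 0.1227 xy [ 0.5672 -0.2479] size [0.023 0.021]
[234. 247.] 69 top z 0.1221 xy [ 0.5793 -0.1994] size [0.022 0.021]
[254. 254.] 70 top z 0.1226 xy [ 0.5901 -0.151 ] size [0.025 0.022]
the job is handed in; nothing more can be done
None
```

The job is handed in: the proud tube is seated, its cap level with the others. The start key was pressed 4–5 mm at 4.7 N and released; its spring-back was not measured, as the final check merged it with the timer's top, and no verdict came back.

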